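Set up the film coater

TASK

Set up the film coater for a run: first put the aluminium plate on the coater's bed, tight against both stops in the corner (either way round), and let go of it; then turn the vacuum cock fully open, until its handle stops in line with the pipe; last, stand the steel applicator upright on the plate between the two scribed lines, parallel to them and in the middle of the plate's width, with the plate still tight in its corner. Do not drop the plate or the applicator, and leave the bottle, the crucible and the spatula where they are.

Things in the scene. Friction and masses are not known exactly. Their poses are not given: they have to be found in the camera images.
- coater: Fixed blue box 260 (x) x 400 (y) mm, deck at z 80 mm. Origin: centre of its underside; x away from the robot at yaw 0, y left, z up. On it a dark steel bed 230 x 250 mm centred at y +60, top at z 90. Two aluminium stop strips on the bed, 5 mm high, 12 wide, meet in its +x +y corner: inner face x +90 (y -10 to 150) and inner face y +150 (x -90 to 90).
- bed_corner (a point): Point on the bed's top where the inner faces of the two stops meet; axes as the coater's. The plate belongs on its -x, -y side, long side along y: tight in the corner, the plate's origin is 25 mm to -x and 60 mm to -y of this point, at its height.
- plate: Loose bright aluminium plate, 50 (x) x 120 (y) x 20 (z) mm, about 0.3 kg, lying flat on the bench at the start. Origin: centre of its underside; z up. Two thin dark scribed lines cross its top parallel to x, 36 mm apart, near its -y end (at y -20 and -56 mm).
- start (a point): Point on the plate's top face, midway between the two scribed lines and in the middle of its width; axes as the plate's.
- applicator: Loose steel bar 42 (x) x 24 (y) x 22 (z) mm with two round knobs, 14 mm across and 13 mm high, on top (at x -13 and +13; total height 35 mm), about 0.17 kg, standing upright on the bench. Origin: centre of its underside. It goes on the plate with its x along the plate's x, either way round.
- cock (a joint): Angle of the vacuum cock's handle, rad: 0 shut (handle across the pipe, pointing to the coater's -x, towards the robot), 1.571 open against a hard stop (handle along the pipe, pointing to the coater's -y). Grows counter-clockwise seen from above. Takes 2 to 3 N sideways at the grip point, stays where left. Starts at 0 to 0.2.
- cock_axis (a point): Point on the cock's vertical turning axis at mid-height of the handle: in the coater's frame x 0, y -130, z 140 mm (60 mm above the deck), right of the bed. Below it the brass vacuum pipe, 16 mm thick, runs along the coater's y at x 0, axis at z 103; the cock's body in it is 26 mm thick.
- cock_grip (a point): Grip point on the cock's handle, 68 mm from the turning axis, at mid-height. The handle is a straight level steel bar 14 mm wide and 12 mm high whose end is 90 mm from the axis. The point's -x axis points from the turning axis to the handle's end.
- bottle: Bystander: amber bottle, 60 mm diameter, 120 mm high. Origin: centre of its underside.
- crucible: Bystander: white ceramic crucible, 54 mm diameter, 45 mm high. Origin: centre of its underside.
- spatula: Bystander: slim steel lab spatula, 180 mm long, lying on the bench. Origin: under its middle; its x runs along it.
Not all that is in view belongs to the job. Of the things that look like the plate, take the one that is farthest to the robot's right at the start.

How it is judged:
By the outcome, as a careful person would: the job done as asked, in the order asked, and still so for the second after the job is handed in, with the robot touching nothing.
It also fails if it takes over 69 s, if anything falls off the work surface, if the arm or the gripper's body presses on something with over 40 N, if the wrist force passes 120 N, or if a joint passes its speed limit or range.

ROBOT

A 6-joint arm with a two-finger parallel gripper is mounted at the origin on the work surface. World frame = base frame: x ahead of the robot, y to its left, z up, the work surface at z = 0. Lengths are in mm, angles in rad, forces in N, time in s.
With the tool pointing down it reaches from about 275 to 1000 mm from the base axis. Payload 8.4 kg.
Tool frame: the origin (TCP) lies midway between the tips of the shut fingers; the grasp point (between the pads) lies 19 mm behind it; z points along the fingers, y is the line along which they close (so a half turn about z gives the same grasp; the last joint's range is limited). The gripper opens to 85 mm and grips with 20 to 120 N. Pads are 22 mm wide; open, the fingers measure 114 mm over their backs; the gripper's body (76 mm by 85 mm) begins 54 mm behind the grasp point. The pads swing forward as they close: fully open they stand 13 mm farther back than shut.
Start: joints at [1.222, 0.353, 1.633, -0, 1.155, -0.002], TCP at [212.43, 587.794, 231.281] pointing down, gripper open.
Joint ranges: [-2.63, 2.63], [-0.92, 2.1], [0.06, 2.66], [-1.3, 4.44], [0, 2.69], [-3.02, 3.02]. Speed limits (rad/s): [2.22, 2.22, 2.79, 3.14, 3.14, 3.14].

INTERFACE

Orientations are given as [roll, pitch, yaw] about the fixed x, y, z axes, in that order (R = Rz(yaw) Ry(pitch) Rx(roll)).
In Python, from rig import r gives the robot as it stands.
- The arm moves only by the shell command python3 -m inch 'ROWS' [OPENING] [FORCE]. ROWS is JSON, a list that holds one entry, the list of rows, each a list of 6 numbers: the shift along the tool's x, y, z scaled (see below), then the turn, a rotation vector about the tool's x, y, z scaled (see below). In form: [[[tx, ty, tz, wx, wy, wz], ...]]. A call has 1 to 8 rows; each row is the pose to reach, as a shift and turn from the pose commanded when the call began, along the tool's axes at that moment, turning the shorter way round; what a row does not reach only later rows make up. The controller multiplies each number of a shift by 20 cm and each number of a turn by pi rad. A row lasts 1/12 s, in which the tool goes at most 41.7 mm and 7.16 degrees, less where a joint would pass 70% of its speed; a pose out of reach is approached as far as the arm can. A call with a number of a shift or a turn outside -1 to 1 is refused whole. A call with a gripper value outside its range is refused whole. OPENING is the gripper's target within -1 to 1 (fully open at 1, half-way at 0, shut at -1), set as the call begins (- or left out, the last holds). The fingers move at their own pace and stop on an object; FORCE is the grip in N (left out, the last holds). Time passes only in rows, so rows that repeat a pose let the fingers close. It gives the time, the measured TCP pose, the force, the opening and the grip force at its end, in the units of the state.
- r.sense(): the state, without advancing time (a new reading comes with each control period).
- r.grab_frame(name): name is "scene" or "top"; returns the picture (480x640x3 uint8, red, green, blue); there is no depth.
- r.camera_info(name): a dict with "K" (3x3 intrinsics, pixels), "rvec" (rotation vector, rad) and "tvec" (3), from world to camera coordinates, as OpenCV has them. Camera axes: x right, y down, z forward; pixel columns grow to the right and rows downward; lengths in mm; the calibration is good to about 2 mm. A picture is of the moment at which its call begins. camera_info takes no time and is no camera call.
- r.sign_off(): hands the job in; it is judged then, once.
The state is a dict: "clock": time; "qpos": joint angles; "qvel": joint speeds; "joint_efforts": joint torques, N m; "eef_pos": TCP position; "tcp_rot": TCP orientation; "contact_force": force on the tool from outside, world axes, zero at the start; "wrist_torque": the same for the moment, N m; "opening": opening from 0.0 (shut) to 1.0 (fully open); "grasp_force": force on a finger pad.
Only numpy, scipy, OpenCV 4.12 (cv2) and the standard library are available. Lean on these libraries where they do the work, as an engineer would, in place of code of your own. Each camera call takes 0.05 s, during which the arm holds its last target. There are 200 camera calls.

## Working session

There is one attempt and no reset: what is moved stays moved. The work goes in short steps, Python scripts to look and compute and a shell command to move; the robot and the scene stay as the last step left them, time stands still between calls to the robot, and variables do not carry over. Pictures are saved under pics/ and viewed, at most 13 in all, crops included, and the job is handed in when it is done.

```bash
ls; mkdir -p pics; python3 - <<'E'
from rig import r
import cv2,json
for n in("scene","top"):
    im=r.grab_frame(n); cv2.imwrite(f"pics/{n}0.png",im[:,:,::-1]); print(n,r.camera_info(n))
print(r.sense())
E
```

```text
pics
scene {'K': array([[475.00548312,   0.        , 319.8903529 ],
       [  0.        , 475.00548312, 236.11753132],
       [  0.        ,   0.        ,   1.        ]]), 'rvec': array([ 2.16311627,  0.64358695, -0.2934786 ]), 'tvec': array([-431.79666904, -145.42211745, 1389.21588103])}
top {'K': array([[599.55922023,   0.        , 311.54927738],
       [  0.        , 599.55922023, 241.8370387 ],
       [  0.        ,   0.        ,   1.        ]]), 'rvec': array([ 2.09836068, -2.12104674,  0.21442609]), 'tvec': array([ -83.70316877,  599.85815215, 1569.81000079])}
{'clock': 0.1, 'qpos': array([ 1.22156353e+00,  3.53626720e-01,  1.63405233e+00, -8.23568562e-06,
        1.15519370e+00, -2.40171566e-03]), 'qvel': array([ 0.00058288, -0.00037062, -0.00317474,  0.0007197 , -0.00120889,
        0.00037928]), 'joint_efforts': array([ 1.59541737e-04, -6.06361985e+01, -3.42822897e+01, -2.49984362e-05,
        3.99434750e-03, -4.96746725e-05]), 'eef_pos': array([212.30794983, 587.38458365, 230.61005736]), 'tcp_rot': array([-3.14031254e+00,  4.45590460e-06,  2.79476490e+00]), 'contact_force': array([0.38716684, 0.52317478, 0.60853248]), 'wrist_torque': array([-0.02740582,  0.01505892,  0.03039487]), 'grasp_force': 0.0, 'opening': 1.001465875120423}
```

View pics/top0.png

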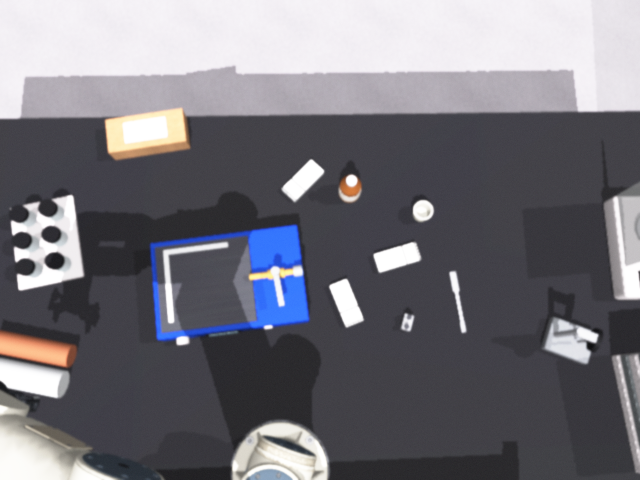

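View pics/scene0.png

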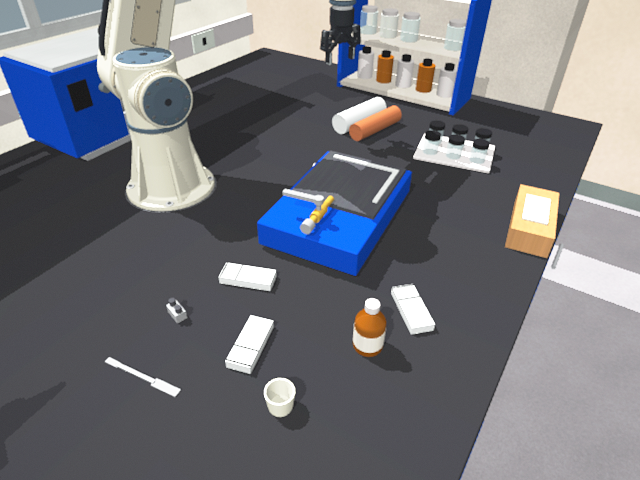

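The top picture shows three plate look-alikes, at (302,180), (346,302) and (397,257). The one farthest to the robot's right (image right = -y) is (397,257). The applicator is at (407,322), the coater at about (230,283), the cock handle at (278,288), the bottle at (350,190), the crucible at (423,211) and the spatula at (458,302). I'll check the choice and measure in close crops.

```bash
cat > h.py <<'E'
import numpy as np,cv2
from rig import r
from scipy.spatial.transform import Rotation as R
def cam(n):
    c=r.camera_info(n); return c["K"],cv2.Rodrigues(c["rvec"])[0],np.array(c["tvec"])
def ray(n,uv,z):
    K,M,t=cam(n); d=M.T@np.linalg.inv(K)@[uv[0],uv[1],1]; o=-M.T@t
    return o+d*(z-o[2])/d[2]
def proj(n,p):
    K,M,t=cam(n); return cv2.projectPoints(np.array(p,float).reshape(-1,3),cv2.Rodrigues(M)[0],t,K,None)[0].reshape(-1,2)
def tool(target,rpy_yaw,s=None):
    """shift/turn rows units to reach target TCP pos with tool pointing down at yaw"""
    s=s or r.sense(); M=R.from_euler('xyz',s["tcp_rot"]); T=R.from_euler('xyz',[np.pi,0,rpy_yaw])
    return np.round(M.inv().apply(np.array(target)-s["eef_pos"])/200,4),np.round((M.inv()*T).as_rotvec()/np.pi,4)
def crop(n,x,y,w,h,k,f):
    im=r.grab_frame(n)[y:y+h,x:x+w,::-1]
    im=cv2.resize(im,None,fx=k,fy=k,interpolation=cv2.INTER_CUBIC); cv2.imwrite("pics/"+f,im)
E
python3 - <<'E'
from h import *
im=cv2.imread("pics/top0.png")
a=cv2.resize(im[230:340,325:475],None,fx=5,fy=5,interpolation=cv2.INTER_CUBIC); cv2.imwrite("pics/c1.png",a)
a=cv2.resize(im[220:345,145:315],None,fx=4.5,fy=4.5,interpolation=cv2.INTER_CUBIC); cv2.imwrite("pics/c2.png",a)
for p in [(302,180),(346,302),(397,257)]: print(ray("top",p,20))
E
```

```text
[788.62866588 -64.52845737  20.        ]
[ 438.58297053 -182.50481646   20.        ]
[ 562.08801755 -326.80896338   20.        ]
```

View pics/c1.png

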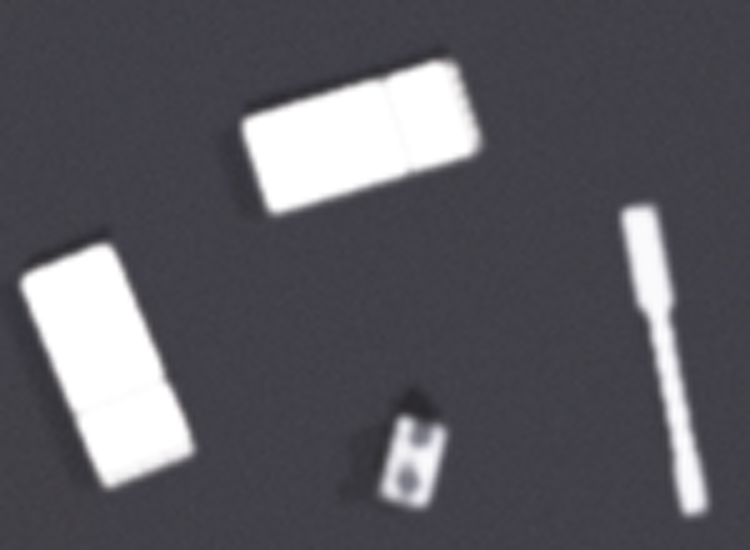

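View pics/c2.png

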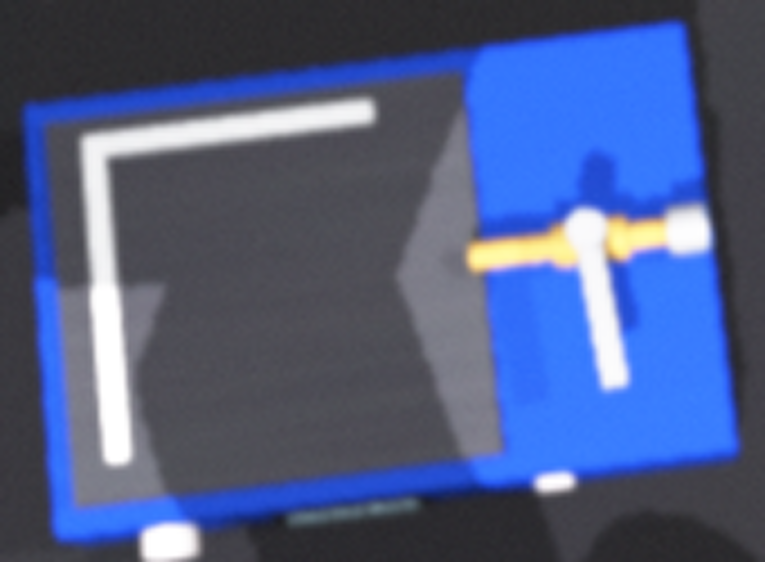

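The crop c1 shows the chosen plate with corners near (242,120), (452,58), (482,152) and (268,215). Its line is about 75 px from the right end, which fits. The applicator is at about (413,460) with two knobs, and the spatula is well clear. In c2 the stops' inner corner is at (106,158), the bed and deck corners are visible, and the handle runs (587,230)→(615,388). Next I'll fit the poses.

```bash
cat > fit.py <<'E'
from h import *
from scipy.optimize import minimize,least_squares
def hull(n,pose,box,z0):
    x,y,a=pose; sx,sy,h=box; c,s=np.cos(a),np.sin(a)
    P=[[x+c*i*sx/2-s*j*sy/2,y+s*i*sx/2+c*j*sy/2,z0+k] for i in(-1,1) for j in(-1,1) for k in(0,h)]
    return cv2.convexHull(proj(n,P).astype(np.float32))
def boxfit(pose,box,z0,ims,thr=130,pad=8):
    def cost(p):
        J=0
        for n,im in ims.items():
            h0=hull(n,pose,box,z0)[:,0]; a=(h0.min(0)-pad).astype(int); b=(h0.max(0)+pad).astype(int)
            m=np.clip((im[a[1]:b[1],a[0]:b[0]].astype(float).min(2)-60)/(thr-60)/1.5,0,1)
            h=hull(n,p,box,z0)[:,0]-a
            k=8; M=np.zeros((m.shape[0]*k,m.shape[1]*k),np.uint8)
            cv2.fillConvexPoly(M,np.round(((h+.5)*k-.5)*16).astype(np.int32),255,shift=4)
            J+=((cv2.resize(M,m.shape[::-1],interpolation=cv2.INTER_AREA)/255.-m)**2).sum()
        return J
    p=np.array(pose,float); st=np.array([6,6,.08])
    for _ in range(2):
        S=np.vstack([p,p+np.diag(st)]); o=minimize(cost,p,method="Nelder-Mead",options=dict(initial_simplex=S,xatol=.02,fatol=.01)); p=o.x; st=st/3
    return p,o.fun
E
python3 - <<'E'
from fit import *
ims={n:cv2.imread(f"pics/{n}0.png") for n in("top","scene")}
def c1(u,v): return ((u+.5)/5-.5+325,(v+.5)/5-.5+230)
def c2(u,v): return ((u+.5)/4.5-.5+145,(v+.5)/4.5-.5+220)
ap=ray("top",c1(413,460),25)
for nm in (["top"],["scene"],["top","scene"]):
    I={k:ims[k] for k in nm}
    print("plate",nm,boxfit([562,-327,.28],[50,120,20],0,I))
    print("appl",nm,boxfit([ap[0],ap[1],-.25+np.pi/2*0],[42,24,22],0,I,110))
O=[((90,150,95),(106,158)),((90,-10,95),(376,122)),((102,162,95),(82,135)),((-90,150,95),(131,462)),((102,-10,95),(373,98)),
((115,185,90),(45,122)),((115,-65,90),(466,72)),((-115,-65,90),(505,452)),((-115,185,90),(75,508)),
((130,200,80),(26,104)),((130,-200,80),(686,22)),((-130,-200,80),(738,453))]
o=np.array([a for a,b in O],float); px=np.array([c2(*b) for a,b in O])
W=lambda q,P:np.c_[q[0]+np.cos(q[2])*P[:,0]-np.sin(q[2])*P[:,1],q[1]+np.sin(q[2])*P[:,0]+np.cos(q[2])*P[:,1],P[:,2]]
f=least_squares(lambda q:(proj("top",W(q,o))-px).ravel(),[480,80,0.08],loss="soft_l1")
q=f.x;print("coater",q);print(np.round((proj("top",W(q,o))-px),1).tolist())
print("corner",W(q,np.array([[90,150,90.]])),"plate tgt",W(q,np.array([[65,90,90.]])),"cock",W(q,np.array([[0,-130,140.]])))
h=ray("top",c2(615,388),146)[:2]-W(q,np.array([[0,-130,140.]]))[0,:2]; print("handle end",h,np.hypot(*h),"angle",np.arctan2(-h[1],-h[0])-q[2])
E
```

```text
plate ['top'] (array([ 5.64251408e+02, -3.27344045e+02,  2.80227093e-01]), np.float64(88.76039199993724))
appl ['top'] (array([ 3.82423189e+02, -3.48461887e+02, -2.57193460e-01]), np.float64(18.261288427527873))
plate ['scene'] (array([ 5.60384711e+02, -3.26812638e+02,  2.82405787e-01]), np.float64(164.98489686070505))
appl ['scene'] (array([ 3.79105962e+02, -3.47239231e+02, -2.91888629e-01]), np.float64(132.12256393694736))
plate ['top', 'scene'] (array([ 5.60756691e+02, -3.27006054e+02,  2.78823330e-01]), np.float64(277.3083667976995))
appl ['top', 'scene'] (array([ 3.80205447e+02, -3.47774634e+02, -2.87582683e-01]), np.float64(157.1374363706267))
coater [4.91499662e+02 1.31952211e+02 1.15553879e-01]
[[-0.0, -0.8], [-0.2, -0.3], [0.5, 0.5], [-0.3, -0.8], [0.1, 0.7], [0.2, 0.0], [-0.4, -0.4], [0.1, 0.7], [-0.1, 0.4], [-0.5, 0.1], [0.1, -0.0], [0.5, -0.1]]
corner [[563.60492555 291.32859268  90.        ]] plate tgt [[545.68946216 228.84630582  90.        ]] cock [[506.48825839   2.81917112 140.        ]]
handle end [-89.36282993 -15.25449309] 90.65547381531809 angle 0.05351934265622253
```

```bash
cat >> h.py <<'E'
def plan(wps):
    """print one [t,w] row per leg (world waypoints x,y,z,yaw), split so no number passes 1; with rows needed"""
    s=r.sense(); p=s["eef_pos"].copy(); M=R.from_euler('xyz',s["tcp_rot"])
    for *q,yaw in wps:
        q=np.array(q,float)
        while 1:
            T=R.from_euler('xyz',[np.pi,0,yaw]); t=M.inv().apply(q-p)/200; w=(M.inv()*T).as_rotvec()/np.pi
            k=max(1,np.abs(t).max()/.99); t=t/k; n=max(np.linalg.norm(t)*200/41.7,np.linalg.norm(w)*180/7.16)
            print(np.round(np.r_[t,w],4).tolist(),"rows %.1f"%n); p=p+M.apply(t*200); M=T
            if k==1: break
def co(x,y):
    q=np.array(__import__("json").load(open("coater.json"))); c,s=np.cos(q[2]),np.sin(q[2])
    return np.array([q[0]+c*x-s*y,q[1]+s*x+c*y])
E
echo '[491.5,131.95,0.1156]' > coater.json
python3 -c "
from h import *
plan([(562,-327.1,180,.28+np.pi/2),(562,-327.1,60,.28+np.pi/2)])"
```

```text
[-0.8546, -0.99, 0.0689, -0.0004, 0.0002, 0.3005] rows 7.6
[-0.99, 0.0846, 0.0514, 0.0, 0.0, 0.0] rows 4.8
[-0.99, 0.0846, 0.0514, 0.0, 0.0, 0.0] rows 4.8
[-0.99, 0.0846, 0.0514, 0.0, 0.0, 0.0] rows 4.8
[-0.6044, 0.0516, 0.0314, 0.0, 0.0, 0.0] rows 2.9
[0.0, -0.0, 0.6, 0.0, 0.0, 0.0] rows 2.9
```

```bash

python3 -m inch '[[[-0.855,-0.99,0.069,0,0,0.3],[-0.855,-0.99,0.069,0,0,0.3],[-0.855,-0.99,0.069,0,0,0.3],[-0.855,-0.99,0.069,0,0,0.3],[-0.855,-0.99,0.069,0,0,0.3],[-0.855,-0.99,0.069,0,0,0.3],[-0.855,-0.99,0.069,0,0,0.3],[-0.855,-0.99,0.069,0,0,0.3]]]' 1 40
for i in 1 2 3; do python3 -m inch '[[[-0.99,0.085,0.051,0,0,0],[-0.99,0.085,0.051,0,0,0],[-0.99,0.085,0.051,0,0,0],[-0.99,0.085,0.051,0,0,0],[-0.99,0.085,0.051,0,0,0]]]'; done
python3 -m inch '[[[-0.6,0.05,0.031,0,0,0],[-0.6,0.05,0.031,0,0,0],[-0.6,0.05,0.031,0,0,0],[-0.6,0.05,0.031,0,0,0]]]'
python3 -m inch '[[[0,0,0.6,0,0,0],[0,0,0.6,0,0,0],[0,0,0.6,0,0,0],[0,0,0.6,0,0,0],[0,0,0.6,0,0,0]]]'
python3 -c "
from h import *
print(r.sense()['eef_pos'],r.sense()['tcp_rot']);plan([(562,-327.1,4,.28+np.pi/2)])
crop('top',325,200,150,110,5,'c3.png')
s=r.sense();print(proj('top',[s['eef_pos']]))"
```

```text
clock: 0.77
eef_pos: [306.3, 340.1, 217.1]
tcp_rot: [-3.141, 0.001, 1.842]
contact_force: [0.3, 0.9, 0.7]
opening: 0.999
grasp_force: 0.0
clock: 1.18
eef_pos: [377.4, 155.5, 207.1]
tcp_rot: [-3.141, 0.001, 1.852]
contact_force: [0.8, 0.2, -0.8]
opening: 0.998
grasp_force: 0.0
clock: 1.6
eef_pos: [449.1, -30.3, 197.0]
tcp_rot: [3.141, 0.0, 1.852]
contact_force: [0.1, 1.0, 0.0]
opening: 0.999
grasp_force: 0.0
clock: 2.02
eef_pos: [520.5, -216.0, 186.5]
tcp_rot: [3.142, 0.0, 1.851]
contact_force: [0.4, 0.1, 0.1]
opening: 1.0
grasp_force: 0.0
clock: 2.35
eef_pos: [564.6, -331.5, 179.9]
tcp_rot: [3.141, 0.003, 1.85]
contact_force: [-1.4, 1.1, -0.6]
opening: 1.002
grasp_force: 0.0
clock: 2.77
eef_pos: [561.4, -324.6, 59.0]
tcp_rot: [-3.138, -0.004, 1.852]
contact_force: [1.1, 0.7, -0.1]
opening: 0.999
grasp_force: 0.0
[ 561.37734469 -324.56281303   58.97681286] [-3.13814004 -0.00359736  1.85230534]
[-0.014, 0.0004, 0.2748, -0.0011, -0.0011, 0.0005] rows 1.3
[[398.54939089 253.85512822]]
```

View pics/c3.png

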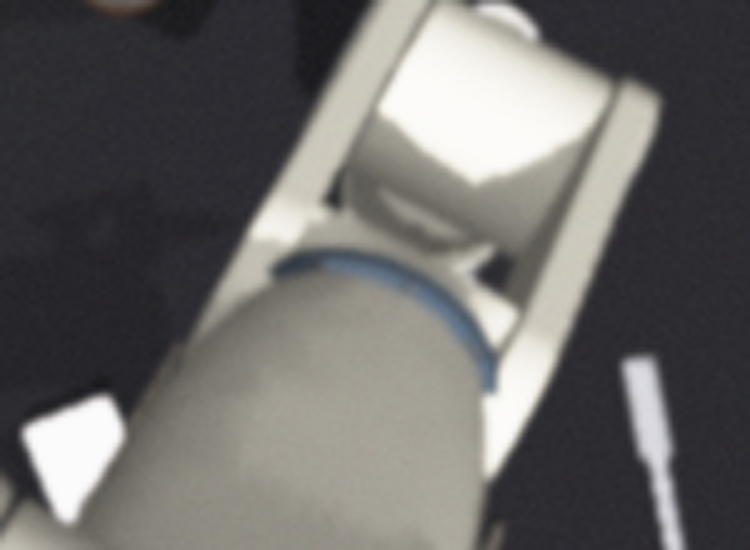

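The top view is hidden by the arm. I'll go down slowly and check in the scene camera.

```bash

python3 -m inch '[[[-0.007,0,0.09,0,0,0],[-0.007,0,0.18,0,0,0],[-0.007,0,0.26,0,0,0],[-0.007,0,0.275,0,0,0],[-0.007,0,0.275,0,0,0],[-0.007,0,0.275,0,0,0]]]'
python3 -c "
from h import *
crop('scene',170,240,200,150,4,'c4.png')
print(r.sense()['eef_pos'])"
```

```text
clock: 3.32
eef_pos: [564.7, -327.6, 8.0]
tcp_rot: [3.14, 0.002, 1.852]
contact_force: [-0.1, -0.3, -1.0]
opening: 0.999
grasp_force: 0.0
[ 564.71188303 -327.61079942    8.04038417]
```

View pics/c4.png

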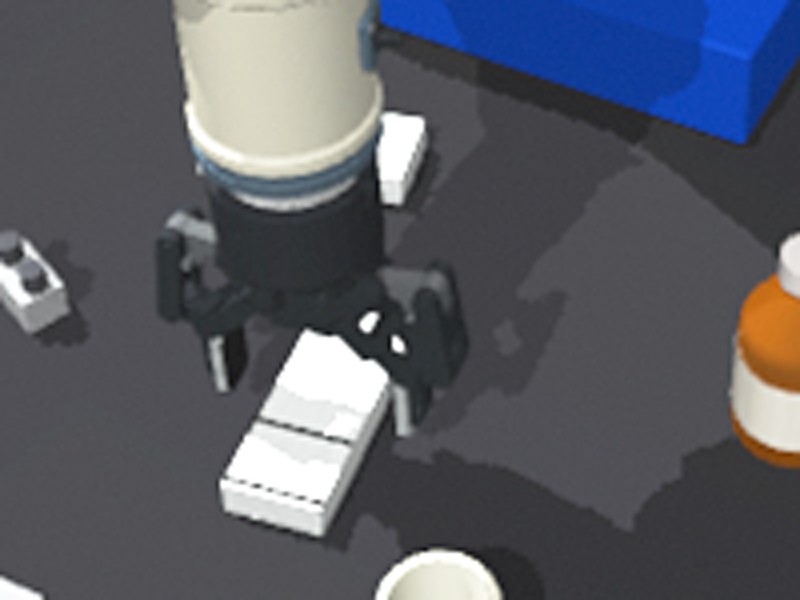

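The fingers straddle the plate (lines near its right end, at about (305,430) and (270,490) in the crop). I'll go 3 mm lower and close.

```bash

python3 -m inch '[[[0,0,0.015,0,0,0],[0,0,0.015,0,0,0],[0,0,0.015,0,0,0]]]'
python3 -m inch '[[[0,0,0,0,0,0],[0,0,0,0,0,0],[0,0,0,0,0,0],[0,0,0,0,0,0],[0,0,0,0,0,0],[0,0,0,0,0,0],[0,0,0,0,0,0],[0,0,0,0,0,0]]]' -1 50
python3 -m inch '[[[0,0,0,0,0,0],[0,0,0,0,0,0]]]'
python3 -c "
from h import *
yb=.1156+np.pi/2
s=r.sense();print(s['eef_pos'],s['contact_force'])
d=co(62,84)
plan([(*s['eef_pos'][:2],170,s['tcp_rot'][2]),(*d,200,yb),(*d,130,yb)])"
```

```text
clock: 3.62
eef_pos: [563.5, -327.0, 3.2]
tcp_rot: [3.141, 0.0, 1.852]
contact_force: [-0.3, 0.2, 0.2]
opening: 1.0
grasp_force: 0.0
clock: 4.28
eef_pos: [563.5, -326.9, 3.1]
tcp_rot: [3.141, 0.0, 1.852]
contact_force: [-0.8, 0.4, 5.4]
opening: 0.569
grasp_force: 52.8
clock: 4.45
eef_pos: [563.5, -326.9, 3.1]
tcp_rot: [3.141, 0.0, 1.852]
contact_force: [-0.6, 1.5, 5.6]
opening: 0.571
grasp_force: 52.8
[ 563.54142259 -326.91901749    3.08522736] [-0.56449839  1.4780069   5.64149312]
[-0.0002, 0.0003, -0.8346, 0.0001, 0.0001, 0.0] rows 4.0
[0.99, 0.2473, -0.0557, -0.0, -0.0, 0.0528] rows 4.9
[0.99, 0.0783, -0.0542, 0.0, 0.0, 0.0] rows 4.8
[0.7333, 0.058, -0.0401, 0.0, 0.0, 0.0] rows 3.5
[-0.0, -0.0, 0.35, 0.0, 0.0, 0.0] rows 1.7
```

```bash

python3 -m inch '[[[0,0,-0.05,0,0,0],[0,0,-0.15,0,0,0],[0,0,-0.3,0,0,0],[0,0,-0.45,0,0,0],[0,0,-0.6,0,0,0],[0,0,-0.75,0,0,0],[0,0,-0.835,0,0,0],[0,0,-0.835,0,0,0]]]'
python3 -m inch '[[[0.1,0.025,-0.006,0,0,0.005],[0.25,0.06,-0.014,0,0,0.013],[0.4,0.1,-0.022,0,0,0.021],[0.55,0.137,-0.03,0,0,0.029],[0.7,0.175,-0.04,0,0,0.037],[0.85,0.212,-0.048,0,0,0.045],[0.99,0.247,-0.056,0,0,0.053]]]'
python3 -m inch '[[[0.17,0.013,-0.009,0,0,0],[0.34,0.026,-0.018,0,0,0],[0.51,0.04,-0.027,0,0,0],[0.68,0.053,-0.036,0,0,0],[0.84,0.066,-0.045,0,0,0],[0.99,0.078,-0.054,0,0,0]]]'
python3 -m inch '[[[0.17,0.013,-0.009,0,0,0],[0.34,0.026,-0.018,0,0,0],[0.49,0.039,-0.026,0,0,0],[0.6,0.047,-0.034,0,0,0],[0.68,0.054,-0.04,0,0,0],[0.733,0.058,-0.04,0,0,0],[0.733,0.058,-0.04,0,0,0],[0.733,0.058,-0.04,0,0,0]]]'
python3 -c "
from h import *
yb=.1156+np.pi/2
s=r.sense();print(s['eef_pos'],s['contact_force'],co(62,84))
d=co(62,84)
plan([(*d,110,yb)])
crop('scene',270,120,200,150,4,'c5.png')"
```

```text
clock: 5.12
eef_pos: [565.2, -328.0, 174.3]
tcp_rot: [3.137, 0.005, 1.852]
contact_force: [1.5, -0.1, -2.5]
opening: 0.57
grasp_force: 53.1
clock: 5.7
eef_pos: [554.3, -121.1, 179.3]
tcp_rot: [-3.139, -0.001, 1.684]
contact_force: [-0.1, 0.5, -3.7]
opening: 0.569
grasp_force: 53.0
clock: 6.2
eef_pos: [547.1, 77.2, 190.2]
tcp_rot: [-3.139, -0.0, 1.686]
contact_force: [0.5, -0.4, -3.8]
opening: 0.571
grasp_force: 53.0
clock: 6.87
eef_pos: [542.5, 222.3, 198.5]
tcp_rot: [-3.14, 0.001, 1.687]
contact_force: [0.2, -0.4, -4.1]
opening: 0.568
grasp_force: 53.0
[542.51929674 222.25439008 198.52345444] [ 0.19306424 -0.42276768 -4.12100132] [543.39740978 222.54061131]
[0.0013, 0.0053, 0.4426, -0.0006, 0.0003, 0.0001] rows 2.1
```

View pics/c5.png

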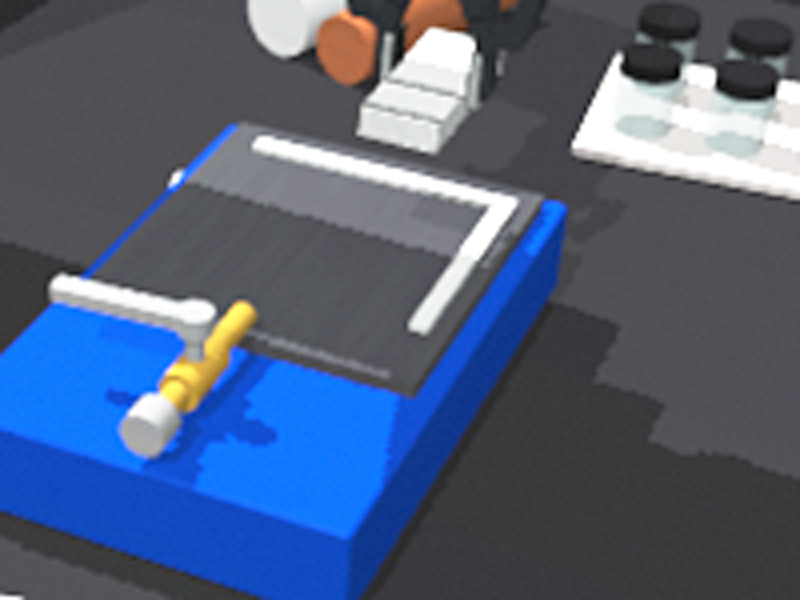

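The plate is held level above the bed, and the cock handle is still near shut. I'll cross-check the coater pose with the scene view's stop corner at about (391.5,171), then lower.

```bash
python3 -c "
from h import *
d=co(60,82);yb=.1156+np.pi/2
print(proj('scene',[[*co(90,150),95],[*co(102,162),95],[*co(130,-200),80],[*co(-115,185),90]]),'seen',[(270+u/4,120+v/4) for u,v in((487,207),(520,200),(350,540),(237,124))])
plan([(*d,110,yb),(*d,100,yb)])"
```

```text
[[393.99782959 171.2328138 ]
 [399.64378351 170.26637393]
 [357.6975503  254.67084748]
 [330.98179911 150.6129567 ]] seen [(391.75, 171.75), (400.0, 170.0), (357.5, 255.0), (329.25, 151.0)]
[-0.0058, -0.0053, 0.4436, -0.0005, 0.0003, -0.0001] rows 2.1
[0.0, -0.0, 0.05, 0.0, 0.0, 0.0] rows 0.2
```

Good agreement. Lowering.

```bash

python3 -m inch '[[[-0.006,-0.005,0.08,0,0,0],[-0.006,-0.005,0.2,0,0,0],[-0.006,-0.005,0.32,0,0,0],[-0.006,-0.005,0.4,0,0,0],[-0.006,-0.005,0.445,0,0,0],[-0.006,-0.005,0.475,0,0,0],[-0.006,-0.005,0.485,0,0,0],[-0.006,-0.005,0.485,0,0,0]]]'
python3 -m inch '[[[0,0,0.005,0,0,0],[0,0,0.01,0,0,0],[0,0,0.015,0,0,0],[0,0,0.015,0,0,0],[0,0,0.015,0,0,0]]]'
python3 -m inch '[[[0,0,0.005,0,0,0],[0,0,0.01,0,0,0],[0,0,0.015,0,0,0],[0,0,0.015,0,0,0],[0,0,0.015,0,0,0]]]'
```

```text
clock: 7.58
eef_pos: [542.7, 220.9, 102.8]
tcp_rot: [3.141, 0.0, 1.685]
contact_force: [0.6, 0.4, -3.5]
opening: 0.566
grasp_force: 53.0
clock: 8.0
eef_pos: [542.4, 221.3, 100.0]
tcp_rot: [3.141, -0.0, 1.686]
contact_force: [-0.2, -1.0, -3.6]
opening: 0.573
grasp_force: 53.0
clock: 8.42
eef_pos: [542.3, 221.2, 96.6]
tcp_rot: [-3.141, 0.0, 1.686]
contact_force: [-0.5, -0.1, -4.3]
opening: 0.569
grasp_force: 53.0
```

```bash

for i in 1 2; do python3 -m inch '[[[0,0,0.005,0,0,0],[0,0,0.01,0,0,0],[0,0,0.01,0,0,0],[0,0,0.01,0,0,0]]]' | grep -E "eef|contact"; done
```

```text
eef_pos: [542.3, 221.2, 94.6]
contact_force: [-1.4, 0.2, -3.5]
eef_pos: [542.5, 221.3, 93.1]
contact_force: [-1.6, -0.7, 3.2]
```

Contact at z 93.1, so the plate lies on the bed. Tool x = coater +y and tool y = coater +x. I'll slide to the x stop first.

```bash

python3 -m inch '[[[0,0.005,0,0,0,0],[0,0.01,0,0,0,0],[0,0.01,0,0,0,0],[0,0.01,0,0,0,0]]]' | grep -E "eef|contact"
for i in 1 2 3; do python3 -m inch '[[[0,0.005,0,0,0,0],[0,0.005,0,0,0,0],[0,0.005,0,0,0,0]]]' | grep -E "eef|contact"; done
```

```text
eef_pos: [543.1, 221.3, 93.1]
contact_force: [-8.3, -0.5, 9.9]
eef_pos: [544.2, 221.5, 93.1]
contact_force: [-8.2, -1.0, 8.6]
eef_pos: [545.2, 221.6, 93.1]
contact_force: [-7.8, -1.2, 8.3]
eef_pos: [546.1, 221.7, 93.1]
contact_force: [-8.1, -0.0, 8.3]
```

```bash

for i in 1 2 3; do python3 -m inch '[[[0,0.004,-0.0005,0,0,0],[0,0.004,-0.0005,0,0,0],[0,0.004,-0.0005,0,0,0]]]' | grep -E "eef|contact|rot"; done; python3 -c "
from h import *
q=r.sense()['eef_pos'][:2]-co(0,0);a=.1156;print(np.array([[np.cos(a),np.sin(a)],[-np.sin(a),np.cos(a)]])@q)"
```

```text
eef_pos: [546.9, 221.7, 93.1]
tcp_rot: [-3.139, 0.0, 1.686]
contact_force: [-7.8, -0.8, 7.5]
eef_pos: [546.9, 221.8, 93.1]
tcp_rot: [-3.138, 0.0, 1.686]
contact_force: [-10.3, -1.2, 10.3]
eef_pos: [546.9, 221.7, 93.1]
tcp_rot: [-3.136, 0.001, 1.686]
contact_force: [-13.3, -0.3, 12.1]
[65.35949778 82.79334182]
```

The x stop is reached. Now +y.

```bash

for i in 1 2; do python3 -m inch '[[[0.005,-0.001,-0.001,0,0,0],[0.01,-0.002,-0.001,0,0,0],[0.01,-0.002,-0.001,0,0,0],[0.01,-0.002,-0.001,0,0,0]]]' | grep -E "eef|contact"; done
for i in 1 2 3; do python3 -m inch '[[[0.005,0,0,0,0,0],[0.005,0,0,0,0,0],[0.005,0,0,0,0,0]]]' | grep -E "eef|contact"; done
```

```text
eef_pos: [546.9, 222.0, 93.1]
contact_force: [-9.3, -10.7, 10.7]
eef_pos: [546.6, 223.8, 93.1]
contact_force: [-6.1, -10.6, 6.5]
eef_pos: [546.6, 224.7, 93.1]
contact_force: [-5.8, -11.5, 7.6]
eef_pos: [546.5, 225.6, 93.1]
contact_force: [-5.9, -11.4, 7.0]
eef_pos: [546.3, 226.5, 93.1]
contact_force: [-6.4, -11.1, 7.1]
```

```bash

for i in 1 2 3 4; do python3 -m inch '[[[0.005,0,0,0,0,0],[0.005,0,0,0,0,0],[0.005,0,0,0,0,0]]]' | grep -E "eef|contact"; done
```

```text
eef_pos: [546.2, 227.6, 93.1]
contact_force: [-5.9, -12.4, 7.0]
eef_pos: [546.1, 228.5, 93.1]
contact_force: [-5.5, -11.8, 8.0]
eef_pos: [546.0, 229.5, 93.1]
contact_force: [-6.7, -11.2, 7.4]
eef_pos: [545.9, 230.5, 93.1]
contact_force: [-6.0, -12.0, 7.3]
```

```bash

for i in 1 2 3; do python3 -m inch '[[[0.005,0,0,0,0,0],[0.005,0,0,0,0,0],[0.005,0,0,0,0,0]]]' | grep -E "eef|contact"; done
```

```text
eef_pos: [545.8, 231.0, 93.2]
contact_force: [-5.3, -15.6, 7.4]
eef_pos: [545.8, 231.1, 93.1]
contact_force: [-4.1, -20.1, 9.0]
eef_pos: [545.8, 231.1, 93.1]
contact_force: [-4.4, -23.7, 10.0]
```

```bash

python3 -m inch '[[[0,0.004,0,0,0,0],[0,0.006,0,0,0,0],[0,0.006,0,0,0,0]]]' | grep -E "eef|contact"
python3 -m inch '[[[0,0,0,0,0,0],[0,0,0,0,0,0],[0,0,0,0,0,0],[0,0,0,0,0,0],[0,0,0,0,0,0]]]' 0.6
python3 -m inch '[[[0,0,-0.05,0,0,0],[0,0,-0.15,0,0,0],[0,0,-0.3,0,0,0],[0,0,-0.45,0,0,0],[0,0,-0.45,0,0,0]]]' 0.6
python3 -c "
from h import *
yb=.1156+np.pi/2
# finger shut, pushing handle from its +y side: handle angle 0.05
plan([(*co(-68,-85),190,yb)]);plan([(*co(-68,-85),190,yb),(*co(-68,-85),137,yb)])
crop('scene',270,90,200,150,4,'c6.png')"
```

```text
eef_pos: [545.9, 231.1, 93.1]
contact_force: [-8.0, -25.7, 14.5]
clock: 14.75
eef_pos: [548.7, 236.5, 93.4]
tcp_rot: [3.141, -0.0, 1.686]
contact_force: [0.1, -0.1, -0.8]
opening: 0.799
grasp_force: 0.0
clock: 15.17
eef_pos: [551.7, 237.6, 190.0]
tcp_rot: [3.133, -0.003, 1.686]
contact_force: [0.8, 0.3, 1.2]
opening: 0.802
grasp_force: 0.0
[-0.9151, -0.6994, -0.0085, 0.0028, -0.0008, -0.0001] rows 5.5
[-0.9151, -0.6994, -0.0085, 0.0028, -0.0008, -0.0001] rows 5.5
[0.0, 0.0, 0.265, 0.0, 0.0, 0.0] rows 1.3
```

View pics/c6.png

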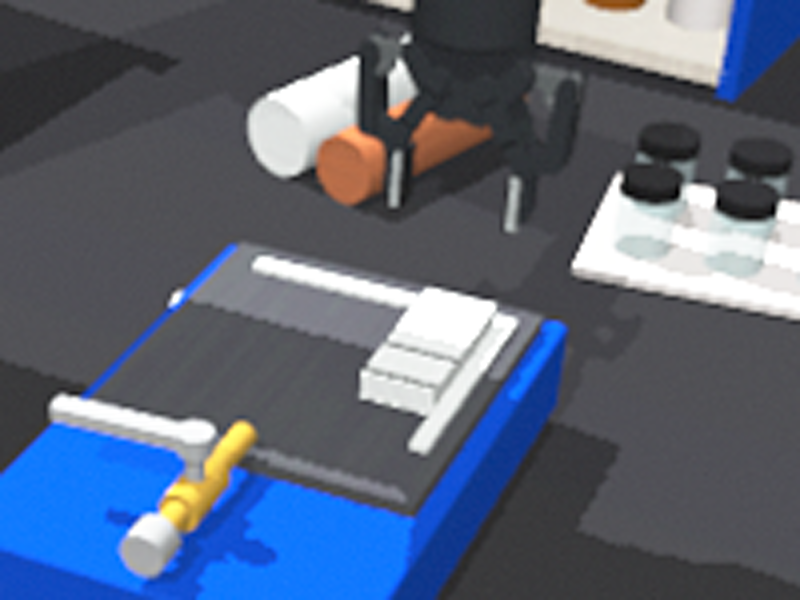

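The plate is seated in the corner against both strips. For the cock, I'll plan the shut fingers to push the handle around its arc, turning with it.

```bash
cat >> h.py <<'E'
def arc(th,off=18,rad=68):
    p=np.array([0,-130])+rad*np.array([-np.cos(th),-np.sin(th)])-off*np.array([np.sin(th),-np.cos(th)])
    return (*co(*p),)
def pose(x,y,z,yaw): return np.array([x,y,z]),R.from_euler('xyz',[np.pi,0,yaw])
def rel(a,b):
    p,M=pose(*a);q,T=pose(*b); return np.round(np.r_[M.inv().apply(q-p)/200,(M.inv()*T).as_rotvec()/np.pi],3).tolist()
E
python3 -c "
from h import *
yb=.1156+np.pi/2
P=lambda t,z=131:(*arc(t),z,yb+t)
plan([P(-.15,190)]);print()
plan([P(-.15,190),P(-.15)])
for a in(-.15,-.15+.88): print([rel(P(a),P(a+.11*k)) for k in range(1,9)])"
```

```text
[-0.99, -0.6708, -0.0188, 0.002, -0.0008, 0.0476] rows 5.7
[-0.0097, -0.0047, -0.0001, 0.0, 0.0, 0.0] rows 0.1

[-0.99, -0.6708, -0.0188, 0.002, -0.0008, 0.0476] rows 5.7
[-0.0097, -0.0047, -0.0001, 0.0, 0.0, 0.0] rows 0.1
[0.0, -0.0, 0.295, 0.0, 0.0, 0.0] rows 1.4
[[-0.038, -0.008, -0.0, 0.0, 0.0, -0.035], [-0.076, -0.011, -0.0, 0.0, 0.0, -0.07], [-0.115, -0.011, -0.0, 0.0, 0.0, -0.105], [-0.153, -0.006, -0.0, 0.0, 0.0, -0.14], [-0.191, 0.003, 0.0, 0.0, 0.0, -0.175], [-0.227, 0.016, 0.0, 0.0, 0.0, -0.21], [-0.262, 0.033, 0.0, 0.0, 0.0, -0.245], [-0.295, 0.054, 0.0, 0.0, 0.0, -0.28]]
[[-0.038, -0.008, -0.0, -0.0, 0.0, -0.035], [-0.076, -0.011, -0.0, -0.0, 0.0, -0.07], [-0.115, -0.011, -0.0, 0.0, 0.0, -0.105], [-0.153, -0.006, -0.0, 0.0, 0.0, -0.14], [-0.191, 0.003, 0.0, 0.0, 0.0, -0.175], [-0.227, 0.016, 0.0, 0.0, 0.0, -0.21], [-0.262, 0.033, 0.0, 0.0, 0.0, -0.245], [-0.295, 0.054, 0.0, -0.0, 0.0, -0.28]]
```

```bash

python3 -m inch '[[[-0.2,-0.13,-0.019,0,0,0.01],[-0.4,-0.27,-0.019,0,0,0.02],[-0.6,-0.4,-0.019,0,0,0.03],[-0.8,-0.54,-0.019,0,0,0.04],[-1,-0.675,-0.019,0,0,0.048],[-1,-0.675,-0.019,0,0,0.048],[-1,-0.675,-0.019,0,0,0.048],[-1,-0.675,-0.019,0,0,0.048]]]' -1
python3 -m inch '[[[0,0,0.1,0,0,0],[0,0,0.2,0,0,0],[0,0,0.295,0,0,0],[0,0,0.295,0,0,0],[0,0,0.295,0,0,0],[0,0,0.295,0,0,0]]]'
python3 -c "
from h import *
s=r.sense();print(arc(-.15),s['eef_pos'],s['contact_force'])"
```

```text
clock: 15.88
eef_pos: [436.4, 20.8, 187.0]
tcp_rot: [-3.141, -0.0, 1.532]
contact_force: [0.3, -0.3, 0.3]
opening: -0.002
grasp_force: 0.0
clock: 16.38
eef_pos: [438.1, 22.5, 128.8]
tcp_rot: [3.141, -0.0, 1.536]
contact_force: [0.2, 0.5, -0.2]
opening: -0.007
grasp_force: 0.0
(np.float64(439.15385975162883), np.float64(23.145741010638986)) [438.13967102  22.51256448 128.7533859 ] [ 0.17565358  0.50115806 -0.20213914]
```

```bash

python3 -m inch '[[[-0.038,-0.008,0,0,0,-0.035],[-0.076,-0.011,0,0,0,-0.07],[-0.115,-0.011,0,0,0,-0.105],[-0.153,-0.006,0,0,0,-0.14],[-0.191,0.003,0,0,0,-0.175],[-0.227,0.016,0,0,0,-0.21],[-0.262,0.033,0,0,0,-0.245],[-0.295,0.054,0,0,0,-0.28]]]'
python3 -m inch '[[[-0.038,-0.008,0,0,0,-0.035],[-0.076,-0.011,0,0,0,-0.07],[-0.115,-0.011,0,0,0,-0.105],[-0.153,-0.006,0,0,0,-0.14],[-0.191,0.003,0,0,0,-0.175],[-0.227,0.016,0,0,0,-0.21],[-0.25,0.026,0,0,0,-0.233],[-0.25,0.026,0,0,0,-0.233]]]'
python3 -c "
from h import *
s=r.sense();print(arc(1.463),s['eef_pos'],s['contact_force'])
for th in (1.463,1.571): print(co(*0*np.zeros(2)) if 0 else arc(th))"
```

```text
clock: 17.05
eef_pos: [447.0, -37.2, 129.5]
tcp_rot: [3.14, 0.001, 2.42]
contact_force: [-1.0, 3.7, -0.0]
opening: 0.001
grasp_force: 1.4
clock: 17.72
eef_pos: [488.4, -67.0, 129.4]
tcp_rot: [-3.141, 0.002, -3.133]
contact_force: [0.5, -0.1, -0.6]
opening: -0.003
grasp_force: 0.0
(np.float64(489.025744059795), np.float64(-65.32074266806168)) [488.39498894 -66.9794454  129.42367503] [ 0.47296425 -0.11973571 -0.5692058 ]
(np.float64(489.025744059795), np.float64(-65.32074266806168))
(np.float64(496.47217227994696), np.float64(-66.80671140040553))
```

```bash

for i in 1 2 3; do python3 -m inch '[[[-0.008,0,0,0,0,-0.012],[-0.015,0,0,0,0,-0.012],[-0.015,0,0,0,0,-0.012]]]' | grep -E "eef|contact"; done
```

```text
eef_pos: [490.2, -66.7, 128.9]
contact_force: [-0.8, -0.4, -0.6]
eef_pos: [493.1, -66.6, 128.5]
contact_force: [-1.6, -1.0, 2.0]
eef_pos: [496.0, -66.4, 128.2]
contact_force: [-1.0, -0.1, 0.2]
```

```bash

for i in 1 2 3 4; do python3 -m inch '[[[-0.008,0,0,0,0,0],[-0.01,0,0,0,0,0],[-0.01,0,0,0,0,0]]]' | grep -E "eef|contact"; done
```

```text
eef_pos: [497.8, -66.2, 128.2]
contact_force: [-2.3, -2.0, 1.2]
eef_pos: [497.9, -66.1, 127.9]
contact_force: [-9.3, -3.9, 7.1]
eef_pos: [498.0, -66.0, 127.7]
contact_force: [-14.8, -4.9, 12.4]
eef_pos: [498.2, -65.9, 127.5]
contact_force: [-22.7, -7.8, 17.4]
```

Hard stop felt. I'll back off, rise and check the handle.

```bash

python3 -m inch '[[[0.1,0,0,0,0,0],[0.2,0,0,0,0,0],[0.2,0,-0.15,0,0,0],[0.2,0,-0.3,0,0,0],[0.2,0,-0.4,0,0,0],[0.2,0,-0.4,0,0,0],[0.2,0,-0.4,0,0,0]]]' 0.4
python3 -c "
from h import *
plan([(380.8,-347.9,150,np.pi-.275),(380.8,-347.9,50,np.pi-.275)])
crop('top',145,220,170,125,4.5,'c7.png')
crop('scene',240,120,200,150,4,'c8.png')
a=cv2.imread('pics/c7.png');b=cv2.resize(cv2.imread('pics/c8.png'),(0,0),fx=.6,fy=.6)
"
```

```text
clock: 20.05
eef_pos: [465.3, -70.2, 209.3]
tcp_rot: [-3.141, 0.004, -3.024]
contact_force: [-0.3, 0.4, -0.9]
opening: 0.698
grasp_force: 0.0
[0.4349, -0.99, 0.22, 0.0, 0.0012, 0.125] rows 5.3
[0.0075, -0.3702, 0.0757, 0.0, 0.0, 0.0] rows 1.8
[0.0, -0.0, 0.5, 0.0, 0.0, 0.0] rows 2.4
```

View pics/c8.png

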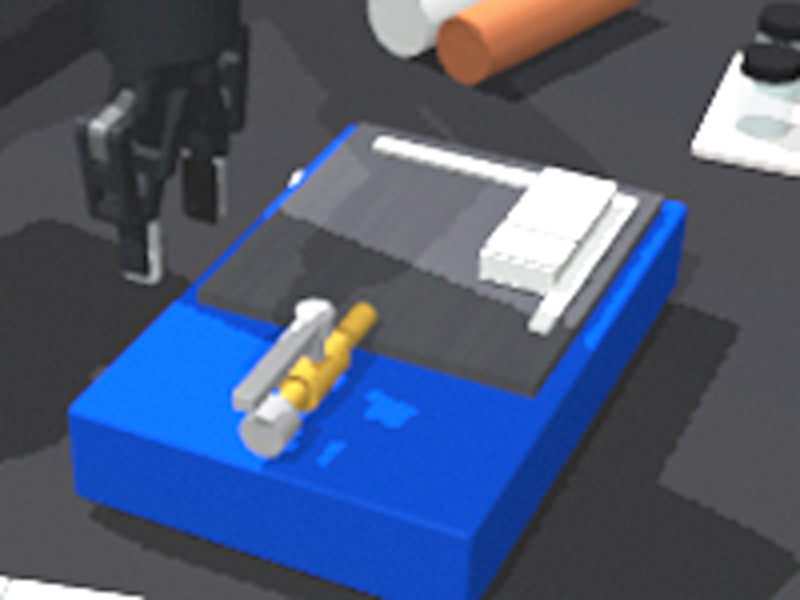

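The handle now lies along the pipe and the plate is still in its corner. On to the applicator.

```bash

python3 -m inch '[[[0.08,-0.19,0.04,0,0,0.025],[0.16,-0.38,0.08,0,0,0.05],[0.25,-0.57,0.12,0,0,0.075],[0.34,-0.77,0.17,0,0,0.1],[0.435,-0.99,0.22,0,0,0.125],[0.435,-0.99,0.22,0,0,0.125],[0.435,-0.99,0.22,0,0,0.125]]]' 
python3 -m inch '[[[0.007,-0.18,0.04,0,0,0],[0.007,-0.33,0.07,0,0,0],[0.007,-0.37,0.076,0,0,0],[0.007,-0.37,0.076,0,0,0],[0.007,-0.37,0.076,0,0,0],[0.007,-0.37,0.076,0,0,0]]]'
python3 -c "
from fit import *
plan([(380.8,-347.9,50,np.pi-.275),(380.8,-347.9,4,np.pi-.275)])
crop('scene',120,230,200,150,4,'c9.png')"
```

```text
clock: 20.73
eef_pos: [399.2, -279.0, 162.1]
tcp_rot: [3.141, -0.003, 2.864]
contact_force: [-0.3, 0.7, -0.2]
opening: 0.698
grasp_force: 0.0
clock: 21.23
eef_pos: [379.9, -346.4, 148.8]
tcp_rot: [3.141, -0.001, 2.868]
contact_force: [0.6, -0.5, 0.1]
opening: 0.7
grasp_force: 0.0
[-0.0064, -0.0065, 0.4942, 0.0003, -0.0002, 0.0004] rows 2.4
[0.0, -0.0, 0.23, 0.0, 0.0, 0.0] rows 1.1
```

View pics/c9.png

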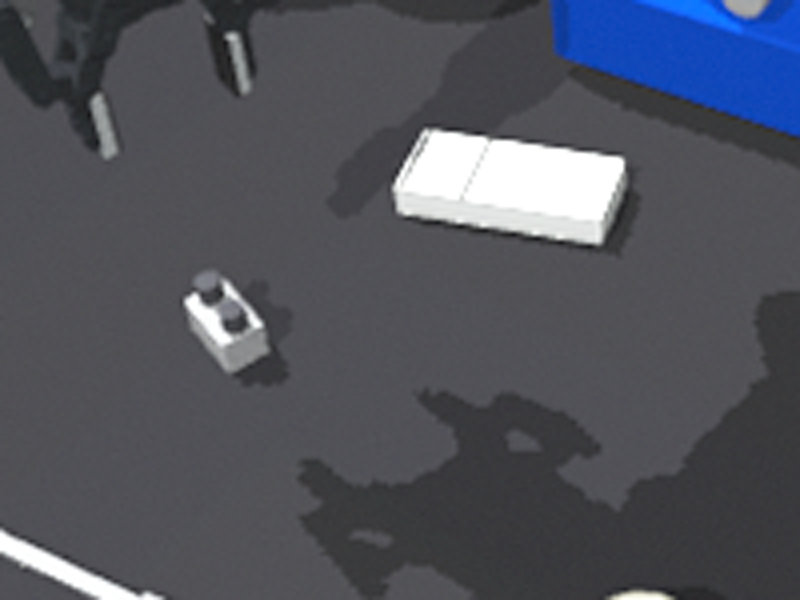

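The applicator stands upright at about (228,320) in the crop, with room around it for the fingers. Going down and gripping.

```bash

python3 -m inch '[[[-0.006,-0.006,0.15,0,0,0],[-0.006,-0.006,0.33,0,0,0],[-0.006,-0.006,0.5,0,0,0],[-0.006,-0.006,0.6,0,0,0],[-0.006,-0.006,0.68,0,0,0],[-0.006,-0.006,0.724,0,0,0],[-0.006,-0.006,0.724,0,0,0],[-0.006,-0.006,0.724,0,0,0]]]' | grep -E "eef|cont"
python3 -m inch '[[[0,0,0,0,0,0],[0,0,0,0,0,0],[0,0,0,0,0,0],[0,0,0,0,0,0],[0,0,0,0,0,0],[0,0,0,0,0,0],[0,0,0,0,0,0],[0,0,0,0,0,0]]]' -1 30
python3 -m inch '[[[0,0,0,0,0,0],[0,0,0,0,0,0]]]' 
```

```text
eef_pos: [380.8, -348.9, 4.5]
contact_force: [-0.5, -0.3, 0.2]
clock: 22.62
eef_pos: [381.0, -349.8, 5.4]
tcp_rot: [-3.141, 0.002, 2.867]
contact_force: [-0.4, 2.9, 7.8]
opening: 0.274
grasp_force: 29.7
clock: 22.78
eef_pos: [381.0, -349.8, 5.4]
tcp_rot: [-3.141, 0.002, 2.867]
contact_force: [-0.1, 2.1, 7.5]
opening: 0.272
grasp_force: 29.7
```

```bash

python3 -m inch '[[[0,0,-0.05,0,0,0],[0,0,-0.15,0,0,0],[0,0,-0.3,0,0,0],[0,0,-0.45,0,0,0],[0,0,-0.6,0,0,0],[0,0,-0.75,0,0,0],[0,0,-0.9,0,0,0],[0,0,-0.9,0,0,0]]]'
python3 -c "
from h import *
yb=.1156+np.pi
plan([(*co(64.5,52),205,yb),(*co(64.5,52),120,yb)])"
```

```text
clock: 23.45
eef_pos: [382.6, -351.6, 190.7]
tcp_rot: [-3.137, 0.008, 2.867]
contact_force: [2.2, -0.4, -1.8]
opening: 0.27
grasp_force: 30.4
[-0.0238, 0.99, -0.029, -0.0019, 0.0023, -0.1242] rows 4.8
[-0.4351, 0.99, -0.0272, 0.0, 0.0, 0.0] rows 5.2
[-0.3085, 0.702, -0.0193, 0.0, 0.0, 0.0] rows 3.7
[0.0, -0.0, 0.425, 0.0, 0.0, 0.0] rows 2.0
```

```bash

python3 -m inch '[[[-0.002,0.08,-0.003,0,0,-0.012],[-0.006,0.24,-0.008,0,0,-0.03],[-0.01,0.42,-0.012,0,0,-0.052],[-0.014,0.6,-0.018,0,0,-0.075],[-0.018,0.78,-0.024,0,0,-0.1],[-0.023,0.95,-0.03,0,0,-0.12],[-0.024,0.99,-0.03,0,0,-0.124]]]' | grep -E "eef|rot|grasp"
python3 -m inch '[[[-0.05,0.12,-0.003,0,0,0],[-0.13,0.3,-0.01,0,0,0],[-0.21,0.48,-0.014,0,0,0],[-0.29,0.66,-0.02,0,0,0],[-0.37,0.84,-0.024,0,0,0],[-0.435,0.99,-0.027,0,0,0]]]' | grep -E "eef|rot|grasp"
python3 -m inch '[[[-0.07,0.16,-0.004,0,0,0],[-0.14,0.32,-0.008,0,0,0],[-0.21,0.48,-0.012,0,0,0],[-0.27,0.61,-0.016,0,0,0],[-0.3,0.68,-0.019,0,0,0],[-0.309,0.702,-0.019,0,0,0],[-0.309,0.702,-0.019,0,0,0],[-0.309,0.702,-0.019,0,0,0]]]'
python3 -m inch '[[[0,0,0,0,0,0],[0,0,0,0,0,0]]]' | grep eef
python3 -c "
from h import *
yb=.1156+np.pi
plan([(*co(64.5,52),120,yb)])"
```

```text
eef_pos: [439.1, -156.4, 190.5]
tcp_rot: [3.14, 0.001, -3.021]
grasp_force: 30.4
eef_pos: [502.6, 48.7, 195.9]
tcp_rot: [3.141, 0.001, -3.027]
grasp_force: 30.5
clock: 25.2
eef_pos: [547.1, 192.0, 199.1]
tcp_rot: [-3.141, -0.001, -3.027]
contact_force: [-0.7, -0.9, -2.2]
opening: 0.271
grasp_force: 30.5
eef_pos: [547.4, 191.7, 199.4]
[-0.0105, -0.0045, 0.397, -0.0001, -0.0001, -0.0006] rows 1.9
```

```bash

python3 -m inch '[[[-0.01,-0.005,0.06,0,0,0],[-0.01,-0.005,0.15,0,0,0],[-0.01,-0.005,0.24,0,0,0],[-0.01,-0.005,0.32,0,0,0],[-0.01,-0.005,0.37,0,0,0],[-0.01,-0.005,0.39,0,0,0],[-0.01,-0.005,0.39,0,0,0],[-0.01,-0.005,0.39,0,0,0]]]' | grep -E "eef|rot|cont"
python3 -m inch '[[[0,0,0.005,0,0,0],[0,0,0.01,0,0,0],[0,0,0.01,0,0,0],[0,0,0.01,0,0,0]]]' | grep -E "eef|rot|cont"
python3 -c "
from h import *
yb=.1156+np.pi
plan([(*co(64.5,52),115.5,yb)])"
```

```text
eef_pos: [550.2, 192.3, 121.7]
tcp_rot: [3.142, 0.0, -3.027]
contact_force: [0.4, 0.3, -1.1]
eef_pos: [550.0, 192.5, 119.8]
tcp_rot: [3.141, 0.001, -3.026]
contact_force: [-0.3, 0.3, -1.4]
[0.003, -0.0068, 0.0216, 0.0001, 0.0002, -0.0002] rows 0.1
```

```bash

python3 -m inch '[[[0.002,-0.006,0.005,0,0,0],[0.002,-0.006,0.01,0,0,0],[0.002,-0.006,0.01,0,0,0],[0.002,-0.006,0.01,0,0,0]]]' | grep -E "eef|cont"
for i in 1 2; do python3 -m inch '[[[0,0,0.004,0,0,0],[0,0,0.006,0,0,0],[0,0,0.006,0,0,0]]]' | grep -E "eef|cont"; done
```

```text
eef_pos: [549.5, 191.1, 117.3]
contact_force: [-0.1, 0.5, -1.7]
eef_pos: [549.5, 191.1, 116.0]
contact_force: [0.5, -0.0, -2.0]
eef_pos: [549.6, 191.2, 115.4]
contact_force: [-2.9, -1.8, 3.6]
```

Contact on the plate at the expected height. I'll release, rise and pull back for an inspection.

```bash

python3 -m inch '[[[0,0,0,0,0,0],[0,0,0,0,0,0],[0,0,0,0,0,0],[0,0,0,0,0,0],[0,0,0,0,0,0]]]' 0.2 | grep -E "eef|cont|open"
python3 -m inch '[[[0,0,-0.05,0,0,0],[0,0,-0.15,0,0,0],[0,0,-0.3,0,0,0],[0,0,-0.45,0,0,0],[0,0,-0.5,0,0,0]]]' | grep -E "eef|open"
python3 -m inch '[[[0.2,-0.2,0,0,0,0],[0.4,-0.4,0,0,0,0],[0.6,-0.6,0,0,0,0],[0.8,-0.8,0,0,0,0],[0.9,-0.95,0,0,0,0],[0.9,-0.95,0,0,0,0],[0.9,-0.95,0,0,0,0]]]' | grep -E "eef|cont"
python3 - <<'E'
from h import *
crop('top',150,230,100,75,8,'c10a.png'); crop('scene',340,130,100,75,8,'c10b.png')
a=cv2.imread('pics/c10a.png');b=cv2.imread('pics/c10b.png')
cv2.imwrite('pics/c10.png',np.vstack([a[:300],b[150:450]]))
print("scene proj plate top corners, start",proj('scene',[[*co(*p),110] for p in((90,150),(90,30),(40,30),(40,150),(65,52))])-[340,130])
print("top",proj('top',[[*co(*p),110] for p in((90,150),(90,30),(40,30),(40,150),(65,52))])-[150,230])
E
```

```text
eef_pos: [549.6, 191.1, 115.0]
contact_force: [0.2, -0.9, 0.8]
opening: 0.598
eef_pos: [551.5, 191.8, 220.0]
opening: 0.605
eef_pos: [388.8, -21.0, 214.9]
contact_force: [0.8, 1.0, 0.1]
scene proj plate top corners, start [[54.61170748 36.39350201]
 [38.89354857 57.81230891]
 [20.46754482 52.93824383]
 [37.18776912 32.11805179]
 [32.76002738 51.26647763]]
top [[16.78015848 22.83639548]
 [62.12003368 17.1824902 ]
 [63.86231873 35.73186981]
 [18.22859193 41.45092558]
 [54.65948013 27.46820496]]
```

View pics/c10.png

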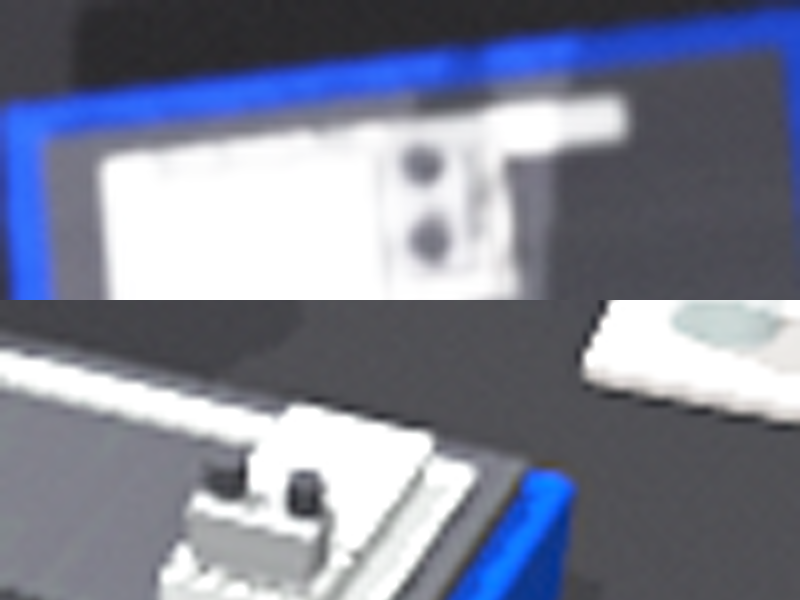

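The applicator stands upright on the plate. Knobs are at (423,163) and (430,240) in the top crop, with scribed lines visible on either side (u≈385 and u≈490). Checking by numbers.

```bash
python3 - <<'E'
from h import *
q=co(0,0);a=.1156;M=np.array([[np.cos(a),np.sin(a)],[-np.sin(a),np.cos(a)]])
def C(u,v,z,n='top',o=(150,230)): return np.round(M@(ray(n,((u+.5)/8-.5+o[0],(v+.5)/8-.5+o[1]),z)[:2]-q),1)
print("knobs",C(423,163,143),C(430,240,143)); print("lines",C(385,200,110),C(490,190,110))
print("scene knobs",C(228,470-300+150-5,145,'scene',(340,130)),C(304,480-300+150-5,145,'scene',(340,130)))
print("scene plate top corners (290,405),(432,437):",C(290,255,110,'scene',(340,130)),C(432,287,110,'scene',(340,130)))
im=cv2.imread('pics/c10a.png'); print("rows/cols for v profile at u=430:",[(v,int(im[v,430].min())) for v in range(90,360,10)])
E
```

```text
knobs [78.6 50.6] [53.2 50.5]
lines [75.1 69.5] [74.  34.9]
scene knobs [51.1 47.2] [74.6 52.5]
scene plate top corners (290,405),(432,437): [ 35.3 151.8] [ 85.8 153.6]
rows/cols for v profile at u=430: [(90, 65), (100, 80), (110, 102), (120, 180), (130, 229), (140, 218), (150, 167), (160, 126), (170, 112), (180, 155), (190, 220), (200, 234), (210, 210), (220, 163), (230, 129), (240, 119), (250, 119), (260, 160), (270, 212), (280, 243), (290, 253), (300, 248), (310, 199), (320, 134), (330, 120), (340, 119), (350, 120)]
```

```bash
python3 -c "
from rig import r
print(r.sign_off())"
```

```text
the job is handed in; nothing more can be done
None
```

The job is handed in, with no verdict returned: the plate was pressed against both stops and released, the cock was turned to its hard stop, and the applicator stands between the lines, within about 2 mm of centre by the top camera.

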